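# Pack the polishing caddy

### The arm

A 6-joint arm with a two-finger parallel gripper is mounted at the origin on a cart in front of the work surface, level with it; the furniture and walls round the work are solid. World frame = base frame: x ahead of the robot, y to its left, z up, the work surface at z = 0. Lengths are in mm, angles in rad, forces in N, time in s.
With the tool pointing down it reaches from about 250 to 725 mm from the base axis. Payload 4 kg.
Tool frame: the origin (TCP) lies at the very end of the fingers, on their centre line; the grasp point (between the pads) lies 19 mm behind it; y points along the fingers, x is the direction in which the jaws open and shut, and the axes are right-handed (so a half turn about y gives the same grasp; the last joint's range is limited). The gripper opens to 85 mm and grips with 20 to 120 N. Pads are 22 mm wide; open, the fingers measure 114 mm over their backs; the gripper's body (76 mm by 85 mm) begins 54 mm behind the grasp point. The pads swing forward as they close: fully open they stand 13 mm farther back than shut.
Start: joints at [-1.224, 0.241, 0.005, 1.335, 0, 1.571], TCP at [169.943, -470.233, 231.306] pointing down, gripper open.
Joint ranges: [-2.72, 2.72], [-1.05, 1.87], [-1.09, 1.28], [-1.99, 2.15], [-1.42, 1.44], [-3.14, 3.14]. Speed limits (rad/s): [2.79, 2.79, 3.14, 3.14, 3.14, 3.14].

### API

Orientations are given as a unit quaternion [x, y, z, w].
In Python, from rig import manip gives the robot as it stands.
- The arm moves only by the tool move_arm, never from a script. Its argument "moves" is a list of rows, each a list of 4 numbers: the shift along the tool's x, y, z in units of 0.1 m (1.0 is 0.1 m), then the turn about the tool's y in units of 1.5 rad (1.0 is 1.5 rad). A call has 1 to 20 rows; each row is the pose to reach, as a shift and turn from the pose commanded when the call began, along the tool's axes at that moment; what a row does not reach only later rows make up. A row lasts 1/12 s, in which the tool goes at most 41.7 mm and 7.16 degrees, less where a joint would pass 70% of its speed; a pose out of reach is approached as far as the arm can. A call with a number of a shift or a turn outside -1 to 1 is refused whole. A call with a gripper value outside its range is refused whole. "jaw" is the opening, from -1 (shut) to 1 (fully open), set as the call begins (left out, the last holds). The fingers move at their own pace and stop on an object; the grip force is fixed at half the most. Time passes only in rows, so rows that repeat a pose let the fingers close. It gives the time, the measured TCP pose, the force and the opening at its end, in the units of the state.
- manip.read_state(): the state, without advancing time (a new reading comes with each control period).
- manip.snapshot(name): name is "side" or "top" or "wrist"; returns the picture (384x512x3 uint8, red, green, blue); there is no depth.
- manip.camera_info(name): a dict with "K" (3x3 intrinsics, pixels), "world_to_cam" (4x4, takes a point from world to camera coordinates). Camera axes: x right, y down, z forward; pixel columns grow to the right and rows downward; lengths in mm; the calibration is good to about 2 mm. A picture is of the moment at which its call begins: read the wrist's pose just before it. camera_info takes no time and is no camera call; for the wrist camera it gives the pose at the moment of the call.
- manip.hand_in(): hands the job in, once; it reports no verdict.
The state is a dict: "time": time; "q": joint angles; "joint_velocities": joint speeds; "tau": joint torques, N m; "tcp_pos": TCP position; "orientation": TCP orientation; "force": force on the tool from outside, world axes, zero at the start; "ft_torque": the same for the moment, N m; "opening": finger opening in mm.
Only numpy, scipy, OpenCV 4.12 (cv2) and the standard library are available. Lean on these libraries where they do the work, as an engineer would, in place of code of your own. Each camera call takes 0.05 s, during which the arm holds its last target.

### The job

Pack the blue polishing caddy for the next job: stand the amber mould insert that stands on the bench top (not one from the raised rack) upright in the orange rectangular pocket, the dark brown oil bottle upright in the black round well and the white paste jar upright in the white round well, each down on the floor of its place and let go. Leave the grey mould insert, the white glue bottle and the black loupe standing where they are.

Things in the scene. Friction and masses are not known exactly. Their poses are not given: they have to be found in the camera images.
- amber_insert: amber-coated steel mould insert, an upright block 44 x 30 x 47 mm (x, y, z) with steel teeth on top, 0.42 kg, the only amber one loose on the bench top; origin at the centre of its underside, z up; grasp across the flat faces 30 mm apart (closing along its y), best 20 to 35 mm above its underside
- oil_bottle: dark brown round bottle with a black screw cap, 42 mm diameter, 69 mm high, 0.12 kg; the body is straight at the full diameter for the lower 30 mm, grip it there, or with the fingers reaching up to 45 mm above its underside; origin at the centre of its underside, z up
- paste_jar: small round white jar with a steel-rimmed black lid, 47 mm diameter, 37 mm high, 0.11 kg; grip it low, on the white body 5 to 25 mm above its underside (the lid gives no hold); origin at the centre of its underside, z up
- insert_pocket: orange-rimmed rectangular pocket fixed in the caddy, for the amber insert: inside 58 x 44 mm (its x, y), outside 66 x 52 mm; origin at the centre of its underside, its floor 3 mm above the origin and its rim 10 mm above the origin (14 mm above the bench); x is the long side
- dark_well: black-rimmed round well fixed in the caddy, for the oil bottle: inside diameter 58 mm, outside 66 mm; origin at the centre of its underside, its floor 3 mm and its rim 10 mm above the origin (rim 14 mm above the bench)
- white_well: white-rimmed round well fixed in the caddy, for the paste jar: inside diameter 62 mm, outside 70 mm; origin at the centre of its underside, its floor 3 mm and its rim 10 mm above the origin (rim 14 mm above the bench)
- caddy: blue shallow tray, 96 x 242 mm (x, y), fixed to the bench, lip 10 mm high; the three places stand in a row along its y, 78 mm apart, in any order, turned with it; origin at the centre of its underside, on the bench top. To the left of the caddy stands a steel rack 0.38 m high, with stock on it up to 0.43 m (x from 0.53 m, y from -0.04 to 0.20 m): keep the arm clear of it
- grey_insert: dark grey steel mould insert, same shape as the amber one, 44 x 30 x 47 mm; leave it standing; origin at the centre of its underside
- glue_bottle: white slim bottle with a blue collar and pointed cap, 27 mm diameter, 74 mm high; leave it standing; origin at the centre of its underside
- loupe: black round eye loupe standing on its rim, 42 mm diameter, 21 mm high; leave it; origin at the centre of its underside
There are look-alikes about, which are no part of the job. Leave any turquoise look-alike of the loupe alone.

How it is judged:
By the outcome, as a careful person would: the job done as asked, in the order asked, and still so for the second after the job is handed in, with the robot touching nothing.
It also fails if it takes over 80 s, if anything falls off the work surface, if the arm or the gripper's body presses on something with over 40 N, if the wrist force passes 120 N, or if a joint passes its speed limit or range.

## Working session

There is one attempt and no reset: what is moved stays moved. The work goes in short steps, Python scripts to look and compute and a tool call to move; the robot and the scene stay as the last step left them, time stands still between calls to the robot, and variables do not carry over. Pictures are saved under pics/ and viewed, and the job is handed in when it is done.

Besides the shell and the picture viewer there is one more tool, called after "Call:" by a JSON object that holds its "name" and its "arguments". move_arm: Moves the arm, as the interface text tells. Its arguments: {"type":"object","properties":{"moves":{"type":"array","items":{"type":"array","items":{"type":"number","minimum":-1,"maximum":1}}},"jaw":{"type":"number"}},"required":["moves"]}

```bash
ls; mkdir -p pics
python3 - <<'E'
from rig import manip
import cv2,numpy as np
print(manip.read_state())
for n in("top","side","wrist"):
    c=manip.camera_info(n);print(n,np.round(c["K"],1).tolist(),np.round(c["world_to_cam"],3).tolist())
    cv2.imwrite(f"pics/{n}0.png",manip.snapshot(n)[:,:,::-1])
E
```

```text
pics
{'time': 0.0, 'q': array([-1.22400017e+00,  2.41420240e-01,  3.73114080e-03,  1.33520469e+00,
       -3.27198865e-05,  1.57081105e+00]), 'joint_velocities': array([ 3.90093951e-04, -7.33553199e-04, -3.97496432e-04, -1.50893764e-03,
        3.37965964e-05, -2.25439080e-04]), 'tau': array([ 5.06814995e-04, -3.72318971e+01,  2.52407956e+01,  1.67839701e-02,
       -3.74306273e-05, -1.54501478e-06]), 'tcp_pos': array([ 169.71940704, -469.64314898,  230.41197452]), 'orientation': array([-0.57834746,  0.40685451, -0.40562727,  0.57918058]), 'force': array([ 0.86962226, -0.11247789,  0.9204353 ]), 'ft_torque': array([ 0.00849133, -0.01069572, -0.02344102]), 'opening': 85.16248322857794}
top [[359.7, 0.0, 255.4], [0.0, 359.7, 193.8], [0.0, 0.0, 1.0]] [[0.021, -1.0, -0.003, -58.747], [-0.987, -0.02, -0.161, 530.023], [0.161, 0.007, -0.987, 844.371], [0.0, 0.0, 0.0, 1.0]]
side [[396.2, 0.0, 253.6], [0.0, 396.2, 199.6], [0.0, 0.0, 1.0]] [[-0.832, -0.555, 0.004, 408.878], [-0.25, 0.368, -0.895, 186.714], [0.495, -0.746, -0.445, 846.029], [0.0, 0.0, 0.0, 1.0]]
wrist [[341.4, 0.0, 256.8], [0.0, 341.4, 187.2], [0.0, 0.0, 1.0]] [[0.34, -0.94, -0.002, -499.03], [-0.908, -0.329, 0.26, -33.074], [-0.245, -0.087, -0.966, 377.46], [0.0, 0.0, 0.0, 1.0]]
```

View pics/top0.png

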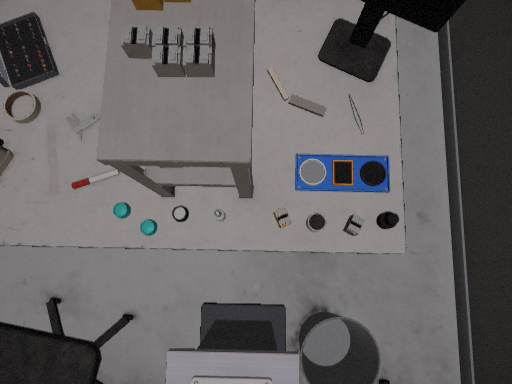

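View pics/side0.png

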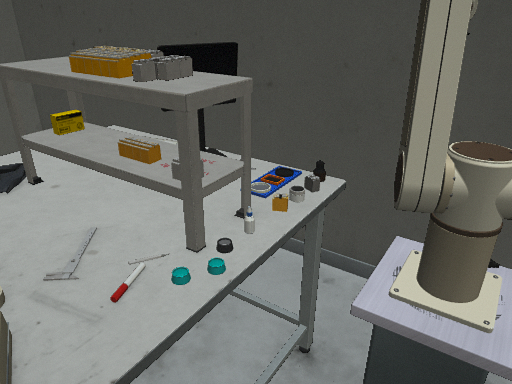

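View pics/wrist0.png

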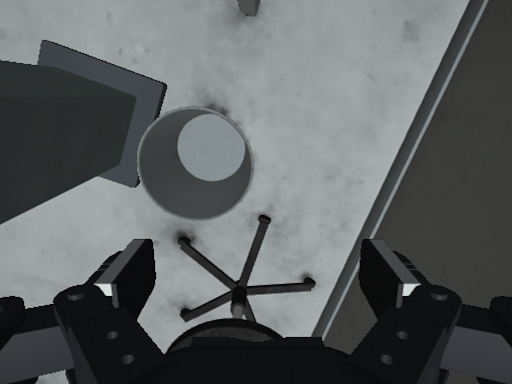

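```bash
cat > h.py <<'E'
import numpy as np,cv2
from rig import manip
def ray(n,uv,z,c=None):
    c=c or manip.camera_info(n);K=np.array(c["K"]);T=np.array(c["world_to_cam"])
    R=T[:3,:3];o=-R.T@T[:3,3];d=R.T@np.linalg.inv(K)@np.array([uv[0],uv[1],1.])
    return o+d*(z-o[2])/d[2]
def proj(n,P,c=None):
    c=c or manip.camera_info(n);p=np.array(c["world_to_cam"])@np.append(P,1.);q=np.array(c["K"])@p[:3];return q[:2]/q[2]
E
python3 - <<'E'
from h import *
t=cv2.imread("pics/top0.png");s=cv2.imread("pics/side0.png")
a=cv2.resize(t[145:240,265:405],None,fx=5,fy=5,interpolation=cv2.INTER_CUBIC)
b=cv2.resize(s[150:260,205:345],None,fx=5,fy=5,interpolation=cv2.INTER_CUBIC)
cv2.imwrite("pics/ct.png",np.clip(a*1.6,0,255).astype('uint8'));cv2.imwrite("pics/cs.png",np.clip(b*1.3,0,255).astype('uint8'))
E
```

```text
(no output)
```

View pics/ct.png

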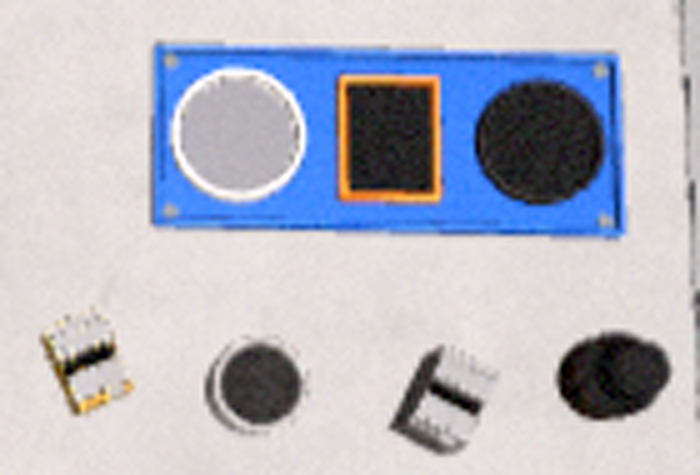

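View pics/cs.png

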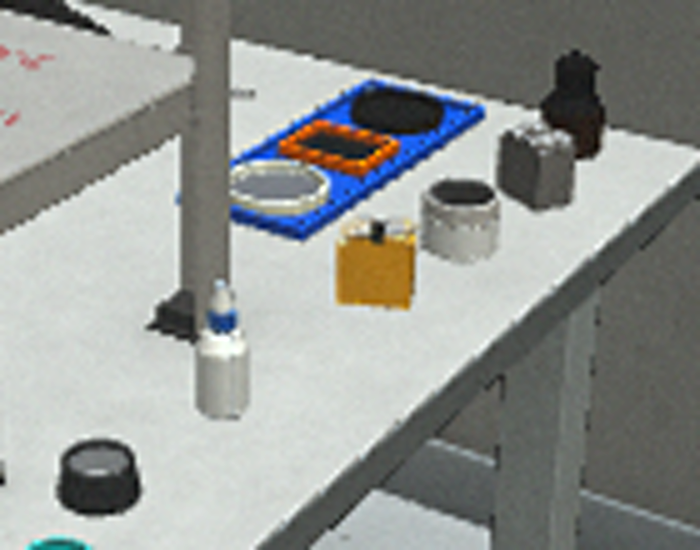

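Run:
```python
from h import *
o=lambda x,y:(265+(x-2)/5,145+(y-2)/5)
for n,x,y,z in [("ambertop",87,360,47),("jarlid",260,383,37),("whitewell",238,134,14),("pocket",389,138,14),("dark",539,141,14),
 ("greytop",457,398,47),("oilcap",638,366,69)]:
    print(n,np.round(ray("top",o(x,y),z)[:2]))
# amber corners top at z47, pocket corners z14
for p in [(42,338),(102,310),(132,382),(76,408)]: print("amb",np.round(ray("top",o(*p),45)[:2]))
for p in [(337,76),(440,78),(440,202),(339,200)]: print("poc",np.round(ray("top",o(*p),14)[:2]))
for p in [(155,42),(621,54),(623,236),(152,226)]: print("cad",np.round(ray("top",o(*p),10)[:2]))
# side
s=lambda x,y:(205+(x-2)/5,150+(y-2)/5)
for n,x,y,z in [("jarlid",462,190,37),("oilcaptop",577,55,69),("white",280,187,14),("pocket",339,147,14),("dark",398,110,14),("jarbottomfront",462,262,0),("amb bl",336,303,0),("amb br",413,308,0),("amb tl",337,243,43),("amb tr",416,248,43)]:
    print(n,np.round(ray("side",s(x,y),z)[:2]))
```

```text
ambertop [ 476. -114.]
jarlid [ 467. -199.]
whitewell [ 597. -192.]
pocket [ 596. -270.]
dark [ 596. -347.]
greytop [ 461. -293.]
oilcap [ 476. -372.]
amb [486. -92.]
amb [ 500. -121.]
amb [ 465. -136.]
amb [ 452. -109.]
poc [ 629. -244.]
poc [ 629. -297.]
poc [ 563. -295.]
poc [ 563. -244.]
cad [ 646. -150.]
cad [ 645. -392.]
cad [ 548. -390.]
cad [ 549. -149.]
jarlid [ 466. -200.]
oilcaptop [ 473. -373.]
white [ 587. -184.]
pocket [ 589. -260.]
dark [ 589. -339.]
jarbottomfront [ 453. -180.]
amb bl [489. -91.]
amb br [ 448. -111.]
amb tl [485. -84.]
amb tr [ 444. -104.]
```

```bash
cat >> h.py <<'E'
from scipy.spatial.transform import Rotation as Ro
def plan(tx,ty,tz,xdir=None):
    s=manip.read_state();R=Ro.from_quat(s["orientation"]).as_matrix();p=s["tcp_pos"]
    d=R.T@(np.array([tx,ty,tz])-p)/100
    print("t",round(s["time"],2),"p",np.round(p,1),"open",round(s["opening"],1),"xaxis deg",np.round(np.degrees(np.arctan2(R[1,0],R[0,0])),1),"down",np.round(R[:,1],3),"q",np.round(s["q"],2),"F",np.round(s["force"],1))
    a=0
    if xdir is not None:
        cur=np.degrees(np.arctan2(R[1,0],R[0,0]));a=-((xdir-cur+90)%180-90)  # turn about tool y (down)
    print("move xyz",np.round(d,3),"turn deg",round(a,1),"units",round(np.radians(a)/1.5,3))
E
python3 - <<'E'
from h import *
plan(476,-114,150,116)
T=np.array(manip.camera_info("wrist")["world_to_cam"]);print(-T[:3,:3].T@T[:3,3], "z axis",Ro.from_quat(manip.read_state()["orientation"]).as_matrix()[:,2])
E
```

```text
t 0.15 p [ 169.8 -469.8  230.6] open 85.3 xaxis deg -70.1 down [-0.001  0.001 -1.   ] q [-1.22  0.24  0.    1.34  0.    1.57] F [0.7 0.4 0.2]
move xyz [-2.304  0.81   4.089] turn deg -6.1 units -0.071
[ 232.14062467 -447.39700268  372.39864929] z axis [9.40466001e-01 3.39887778e-01 1.93961338e-05]
```

Call:
{"name": "move_arm", "arguments": {"moves": [[-0.15,0.05,0.27],[-0.31,0.1,0.54],[-0.46,0.16,0.82]], "jaw": 0.4}}

```text
validation failed for argument at $.mo...
```

Call:
{"name": "move_arm", "arguments": {"moves": [[-0.15,0.05,0.27],[-0.31,0.1,0.54],[-0.46,0.16,0.82]]}}

```text
validation failed for argument at $.mo...
```

Call:
{"name": "move_arm", "arguments": {"moves": [[-0.15,0.05,0.27],[-0.31,0.1,0.54],[-0.46,0.16,0.82],[-0.46,0.16,0.82]]}}

```text
validation failed for argument at $.mo...
```

Rows need all four numbers.

Call:
{"name": "move_arm", "arguments": {"moves": [[-0.15,0.05,0.27,0],[-0.31,0.1,0.54,0],[-0.46,0.16,0.82,0]], "jaw": 0.4}}

```text
time: 0.4
tcp_pos: [231.5, -398.3, 214.8]
orientation: [-0.578, 0.407, -0.407, 0.578]
force: [0.8, 0.1, 0.4]
opening: 60.1
```

Call:
{"name": "move_arm", "arguments": {"moves": [[-0.15,0.05,0.27,0],[-0.31,0.1,0.54,0],[-0.46,0.16,0.82,0]]}}

```text
time: 0.65
tcp_pos: [293.4, -326.6, 199.0]
orientation: [-0.579, 0.406, -0.406, 0.579]
force: [0.7, -0.0, 0.4]
opening: 59.9
```

Call:
{"name": "move_arm", "arguments": {"moves": [[-0.15,0.05,0.27,0],[-0.31,0.1,0.54,0],[-0.46,0.16,0.82,0],[-0.46,0.16,0.82,0]]}}

```text
time: 0.98
tcp_pos: [356.4, -252.9, 182.1]
orientation: [-0.579, 0.405, -0.404, 0.581]
force: [-0.2, 0.4, -0.9]
opening: 60.0
```

```bash
python3 -c "
from h import *
plan(476,-114,150,116)"
```

```text
t 0.98 p [ 356.4 -252.9  182.1] open 60.0 xaxis deg -69.8 down [-0.     0.003 -1.   ] q [-0.62  0.15 -0.24  1.18  0.    2.17] F [-0.2  0.4 -0.9]
move xyz [-0.888  0.324  1.602] turn deg -5.8 units -0.067
```

Call:
{"name": "move_arm", "arguments": {"moves": [[-0.15,0.05,0.27,0],[-0.3,0.1,0.54,0],[-0.44,0.16,0.8,0]]}}

```text
time: 1.23
tcp_pos: [415.2, -187.7, 167.3]
orientation: [0.579, -0.406, 0.407, -0.579]
force: [0.6, -1.6, -0.0]
opening: 59.8
```

Call:
{"name": "move_arm", "arguments": {"moves": [[-0.15,0.05,0.27,0],[-0.3,0.1,0.54,0],[-0.44,0.16,0.8,-0.067],[-0.44,0.16,0.8,-0.067],[-0.44,0.16,0.8,-0.067]]}}

```text
time: 1.65
tcp_pos: [475.0, -119.0, 150.6]
orientation: [0.599, -0.377, 0.376, -0.598]
force: [-0.0, 0.9, 0.2]
opening: 59.8
```

```bash
python3 -c "
from h import *
plan(476,-114,150,116)
c=manip.camera_info('wrist')
im=manip.snapshot('wrist');cv2.imwrite('pics/w1.png',im[:,:,::-1])
for z in (0,43):
  for dx,dy in((22,15),(22,-15),(-22,-15),(-22,15)):
    a=np.radians(26);print(np.round(proj('wrist',[476+dx*np.cos(a)-dy*np.sin(a),-114+dx*np.sin(a)+dy*np.cos(a),z],c)))
"
```

```text
t 1.65 p [ 475.  -119.   150.6] open 59.8 xaxis deg -64.3 down [-0.002 -0.    -1.   ] q [-0.25  0.27 -0.17  1.13 -0.    2.45] F [-0.   0.9  0.2]
move xyz [-0.041  0.006  0.03 ] turn deg -0.3 units -0.003
[235. 145.]
[270. 145.]
[269. 194.]
[236. 194.]
[231. 153.]
[272. 153.]
[271. 210.]
[232. 210.]
```

View pics/w1.png

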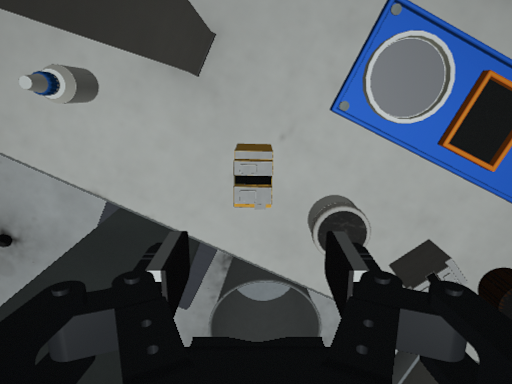

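```bash
python3 -c "
from h import *
c=manip.camera_info('wrist')
for n,p,z in(('white',(409.5,77),14),('jarlid',(341,230),37),('ambertop',(253,182),44)): print(n,ray('wrist',p,z,c))
plan(476,-114,13,116)
"
```

```text
white [ 597.76751414 -192.10270843   14.        ]
jarlid [ 469.20116204 -197.16240293   37.        ]
ambertop [ 476.14782527 -115.70147509   44.        ]
t 1.7 p [ 474.5 -119.7  150.9] open 60.0 xaxis deg -64.4 down [-0.002 -0.    -1.   ] q [-0.25  0.27 -0.17  1.13 -0.    2.45] F [ 0.2 -0.6  0. ]
move xyz [-0.044  1.379  0.04 ] turn deg -0.4 units -0.004
```

Call:
{"name": "move_arm", "arguments": {"moves": [[-0.04,0.3,0.04,0],[-0.04,0.6,0.04,0],[-0.04,0.9,0.04,0],[-0.04,0.9,0.04,0],[-0.04,0.9,0.04,0]]}}

```text
time: 2.12
tcp_pos: [474.6, -115.1, 60.6]
orientation: [0.599, -0.379, 0.376, -0.597]
force: [0.7, 0.2, 0.0]
opening: 60.0
```

```bash
python3 -c "
from h import *
plan(476,-115,11,116)
cv2.imwrite('pics/w2.png',manip.snapshot('wrist')[:,:,::-1])
"
```

```text
t 2.12 p [ 474.6 -115.1   60.6] open 60.0 xaxis deg -64.5 down [-0.004  0.001 -1.   ] q [-0.24  0.37 -0.3   0.91 -0.    2.46] F [0.7 0.2 0. ]
move xyz [0.006 0.495 0.015] turn deg -0.5 units -0.006
```

View pics/w2.png

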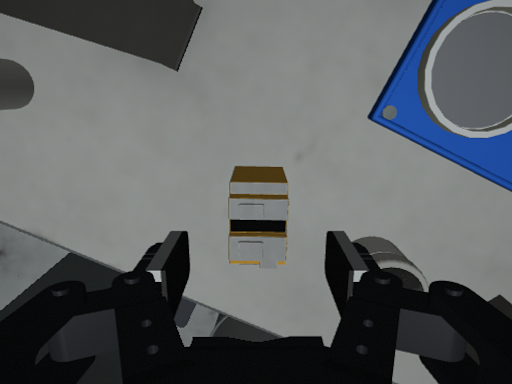

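Amber block at columns 228–288 (centre 258) sits midway between the pads (188 and 327, centre 257), faces parallel. Descend and close.

Call:
{"name": "move_arm", "arguments": {"moves": [[0,0.25,0.01,0],[0,0.49,0.01,0],[0,0.49,0.01,0],[0,0.49,0.01,0]]}}

```text
time: 2.5
tcp_pos: [477.9, -114.4, 13.5]
orientation: [0.598, -0.377, 0.377, -0.598]
force: [0.0, 0.4, 0.3]
opening: 59.3
```

Call:
{"name": "move_arm", "arguments": {"moves": [[0,0,0,0],[0,0,0,0],[0,0,0,0],[0,0,0,0],[0,0,0,0],[0,0,0,0]], "jaw": -1}}

```text
time: 3.0
tcp_pos: [479.5, -114.3, 14.5]
orientation: [-0.598, 0.375, -0.378, 0.599]
force: [-1.2, 0.1, 7.0]
opening: 28.4
```

Call:
{"name": "move_arm", "arguments": {"moves": [[0,-0.2,0,0],[0,-0.5,0,0],[0,-0.8,0,0],[0,-0.8,0,0]]}}

```text
time: 3.33
tcp_pos: [481.7, -114.9, 98.2]
orientation: [-0.597, 0.373, -0.38, 0.6]
force: [0.3, -0.6, -2.7]
opening: 28.3
```

```bash
python3 -c "
from h import *
plan(597,-270,90,90)
cv2.imwrite('pics/w3.png',manip.snapshot('wrist')[:,:,::-1])
"
```

```text
t 3.33 p [ 481.7 -114.9   98.2] open 28.3 xaxis deg -64.4 down [ 0.01  -0.003 -1.   ] q [-0.23  0.32 -0.25  0.99 -0.    2.46] F [ 0.3 -0.6 -2.7]
move xyz [1.897 0.098 0.368] turn deg 25.6 units 0.298
```

View pics/w3.png

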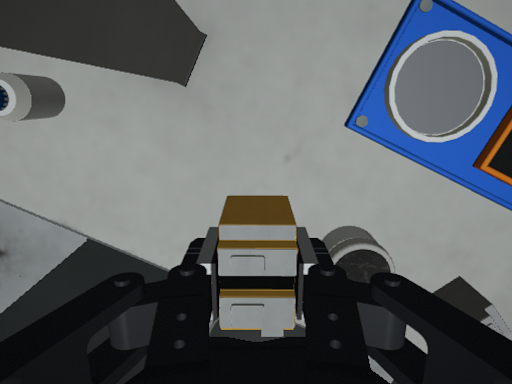

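Call:
{"name": "move_arm", "arguments": {"moves": [[0.33,0,0.07,0],[0.66,0,0.14,0],[0.95,0,0.2,0]]}}

```text
time: 3.63
tcp_pos: [536.7, -191.5, 91.1]
orientation: [0.599, -0.377, 0.376, -0.598]
force: [1.1, 0.1, -3.4]
opening: 28.2
```

Call:
{"name": "move_arm", "arguments": {"moves": [[0.33,0,0.07,0.08],[0.66,0,0.14,0.16],[0.95,0,0.2,0.23],[0.95,0,0.2,0.298],[0.95,0,0.2,0.298],[0.95,0,0.2,0.298]]}}

```text
time: 4.13
tcp_pos: [594.3, -267.2, 89.8]
orientation: [0.501, -0.501, 0.498, -0.5]
force: [-0.0, -0.3, -4.1]
opening: 28.6
```

```bash
python3 -c "
from h import *
plan(600,-270,90,90)
cv2.imwrite('pics/w4.png',manip.snapshot('wrist')[:,:,::-1])
"
```

```text
t 4.13 p [ 594.3 -267.2   89.8] open 28.6 xaxis deg -89.9 down [-0.004  0.002 -1.   ] q [-0.42  0.63  0.23  1.18  0.    2.72] F [-0.  -0.3 -4.1]
move xyz [ 0.028 -0.002  0.057] turn deg 0.1 units 0.002
```

View pics/w4.png

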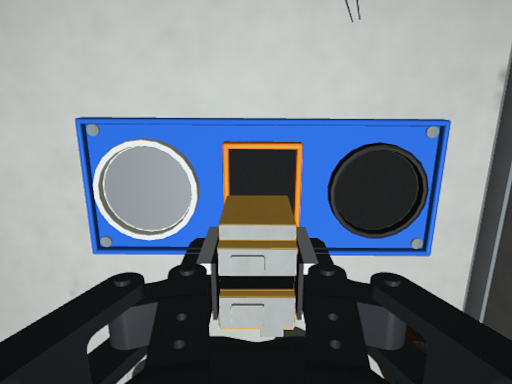

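```bash
python3 -c "
from h import *
c=manip.camera_info('wrist')
for n,p,z in(('white',(146,189),14),('dark',(378,190),14),('poc top l',(222.5,142.5),14),('poc top r',(302.5,142.5),14),('cadtl',(78,119),10),('cadtr',(449,121),10),('cadbl',(94,254),10),('cadbr',(431,255),10)): print(n,np.round(ray('wrist',p,z,c),1))
plan(600,-270,89,90)
"
```

```text
white [ 600.1 -193.    14. ]
dark [ 600.  -346.8   14. ]
poc top l [ 631.1 -244.5   14. ]
poc top r [ 631.3 -295.6   14. ]
cadtl [ 645.3 -151.9   10. ]
cadtr [ 644.9 -389.2   10. ]
cadbl [ 550.7 -150.6   10. ]
cadbr [ 551.  -390.6   10. ]
t 4.18 p [ 594.4 -266.9   90.5] open 28.4 xaxis deg -89.8 down [-0.004  0.002 -1.   ] q [-0.42  0.63  0.23  1.18  0.    2.72] F [-0.5 -0.1 -3.3]
move xyz [0.031 0.014 0.056] turn deg 0.2 units 0.002
```

Call:
{"name": "move_arm", "arguments": {"moves": [[0.03,0.1,0.06,0],[0.03,0.3,0.06,0],[0.03,0.45,0.06,0],[0.03,0.45,0.06,0],[0.03,0.45,0.06,0]]}}

```text
time: 4.6
tcp_pos: [600.7, -269.7, 45.8]
orientation: [0.501, -0.501, 0.498, -0.5]
force: [0.2, 0.8, -3.3]
opening: 28.7
```

```bash
python3 -c "
from h import *
plan(601,-270,22,90)
cv2.imwrite('pics/w5.png',manip.snapshot('wrist')[:,:,::-1])
s=manip.snapshot('side')[:,:,::-1];cv2.imwrite('pics/s5.png',cv2.resize(s[120:240,200:360],None,fx=5,fy=5))
"
```

```text
t 4.6 p [ 600.7 -269.7   45.8] open 28.7 xaxis deg -89.9 down [-0.003  0.002 -1.   ] q [-0.42  0.68  0.2   1.09  0.    2.72] F [ 0.2  0.8 -3.3]
move xyz [0.003 0.238 0.003] turn deg 0.1 units 0.001
```

View pics/w5.png

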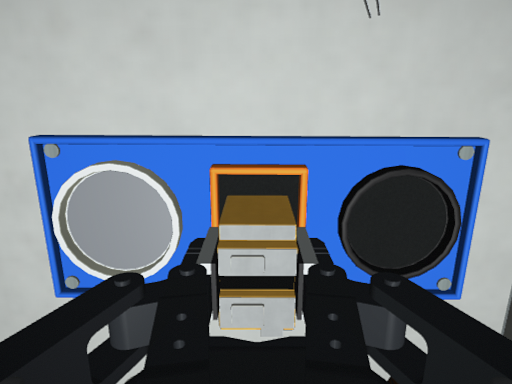

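View pics/s5.png

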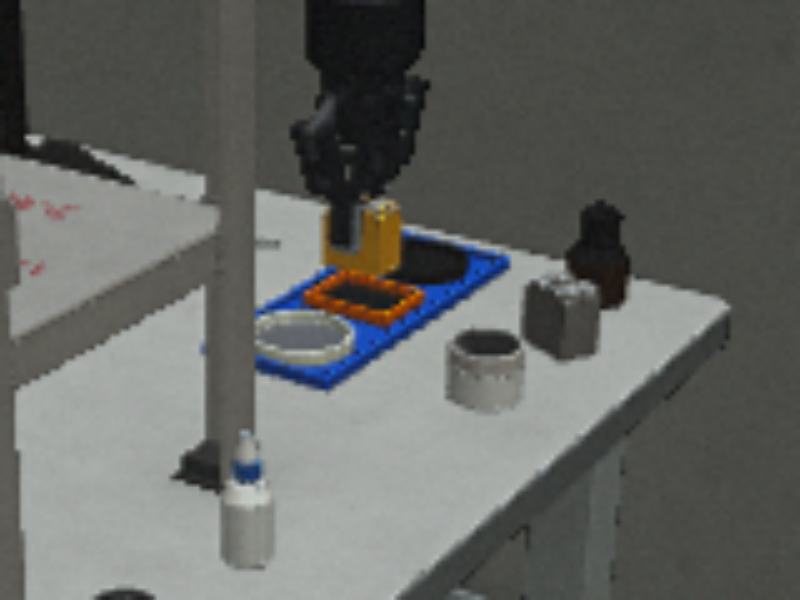

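Call:
{"name": "move_arm", "arguments": {"moves": [[0,0.1,0,0],[0,0.18,0,0],[0,0.2,0,0],[0,0.22,0,0],[0,0.24,0,0],[0,0.24,0,0]]}}

```text
time: 5.2
tcp_pos: [601.7, -270.9, 22.8]
orientation: [-0.5, 0.5, -0.5, 0.5]
force: [-0.4, -0.3, -4.1]
opening: 28.5
```

```bash
python3 -c "
from h import *
plan(601,-270,22,90)
s=manip.snapshot('side')[:,:,::-1];cv2.imwrite('pics/s6.png',cv2.resize(s[120:240,200:360],None,fx=5,fy=5))
cv2.imwrite('pics/w6.png',manip.snapshot('wrist')[:,:,::-1])
"
```

```text
t 5.2 p [ 601.7 -270.9   22.8] open 28.5 xaxis deg -90.0 down [-0.001  0.    -1.   ] q [-0.42  0.7   0.17  1.04  0.    2.72] F [-0.4 -0.3 -4.1]
move xyz [-0.009  0.008 -0.007] turn deg 0.0 units 0.0
```

View pics/s6.png

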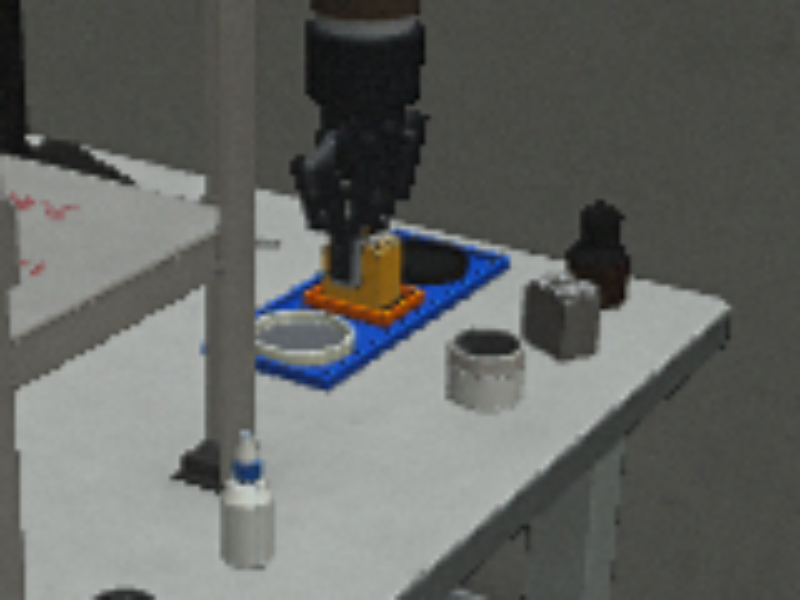

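View pics/w6.png

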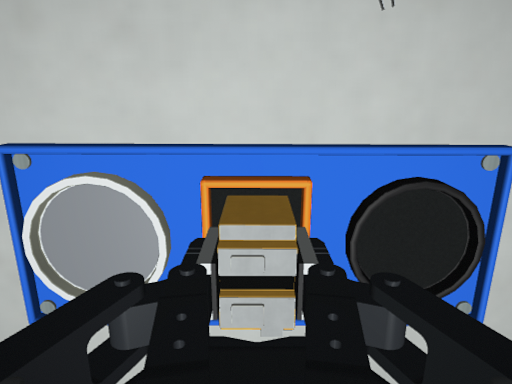

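Call:
{"name": "move_arm", "arguments": {"moves": [[0,0.01,0,0],[0,0.02,0,0],[0,0.02,0,0]]}}

```text
time: 5.55
tcp_pos: [602.3, -271.1, 21.7]
orientation: [0.5, -0.5, 0.5, -0.5]
force: [-0.8, -0.4, -4.5]
opening: 28.4
```

Call:
{"name": "move_arm", "arguments": {"moves": [[0,0.01,0,0],[0,0.01,0,0],[0,0.01,0,0]]}}

```text
time: 5.8
tcp_pos: [602.2, -271.1, 21.5]
orientation: [0.5, -0.5, 0.5, -0.5]
force: [-3.1, 1.4, 4.7]
opening: 28.7
```

Call:
{"name": "move_arm", "arguments": {"moves": [[0,0,0,0],[0,0,0,0],[0,0,0,0],[0,0,0,0]], "jaw": 0.3}}

```text
time: 6.13
tcp_pos: [602.2, -271.0, 20.2]
orientation: [-0.5, 0.5, -0.5, 0.5]
force: [0.2, 0.1, 0.2]
opening: 55.3
```

Call:
{"name": "move_arm", "arguments": {"moves": [[0,-0.1,0,0],[0,-0.4,0,0],[0,-0.8,0,0],[0,-0.95,0,0],[0,-0.95,0,0]]}}

```text
time: 6.55
tcp_pos: [605.6, -272.5, 122.3]
orientation: [0.499, -0.496, 0.504, -0.502]
force: [0.9, -0.6, 0.9]
opening: 55.6
```

```bash
python3 -c "
from h import *
plan(474,-372,120)
im=manip.snapshot('wrist');cv2.imwrite('pics/w7.png',im[:,:,::-1])
s=manip.snapshot('side')[:,:,::-1];cv2.imwrite('pics/s7.png',cv2.resize(s[120:240,200:360],None,fx=5,fy=5))
"
```

```text
t 6.55 p [ 605.6 -272.5  122.3] open 55.6 xaxis deg -90.0 down [ 0.011 -0.005 -1.   ] q [-0.42  0.62  0.3   1.24  0.    2.72] F [ 0.9 -0.6  0.9]
move xyz [ 0.994  0.014 -1.316] turn deg 0 units 0.0
```

View pics/w7.png

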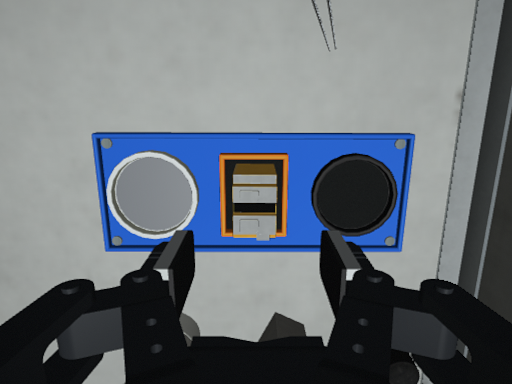

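View pics/s7.png

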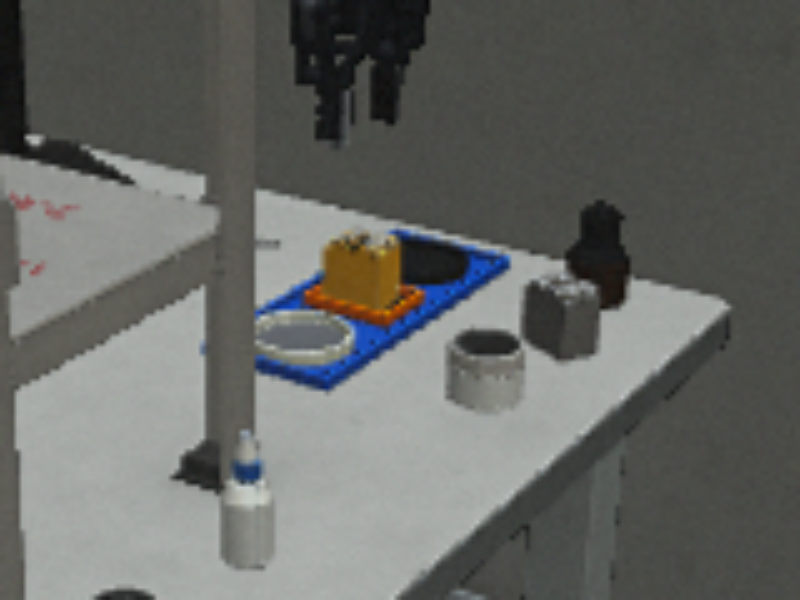

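Call:
{"name": "move_arm", "arguments": {"moves": [[0.25,0,-0.33,-0.08],[0.5,0,-0.65,-0.16],[0.75,0,-0.98,-0.24],[0.99,0,-1,-0.32],[0.99,0,-1,-0.4],[0.99,0,-1,-0.48],[0.99,0,-1,-0.56],[0.99,0,-1,-0.64],[0.99,0,-1,-0.72],[0.99,0,-1,-0.8],[0.99,0,-1,-0.88],[0.99,0,-1,-0.96],[0.99,0,-1,-1],[0.99,0,-1,-1]]}}

```text
time: 7.82
tcp_pos: [500.8, -369.1, 113.2]
orientation: [-0.706, 0.026, -0.023, 0.708]
force: [-0.1, -0.9, -0.6]
opening: 55.6
```

```bash
python3 -c "
from h import *
plan(474,-372,120,0)
c=manip.camera_info('wrist')
im=manip.snapshot('wrist');cv2.imwrite('pics/w8.png',im[:,:,::-1])
"
```

```text
t 7.82 p [ 500.8 -369.1  113.2] open 55.6 xaxis deg -4.0 down [-0.003  0.002 -1.   ] q [-0.64  0.55  0.16  1.18  0.    1.01] F [-0.1 -0.9 -0.6]
move xyz [-0.266 -0.068 -0.047] turn deg -4.0 units -0.046
```

View pics/w8.png

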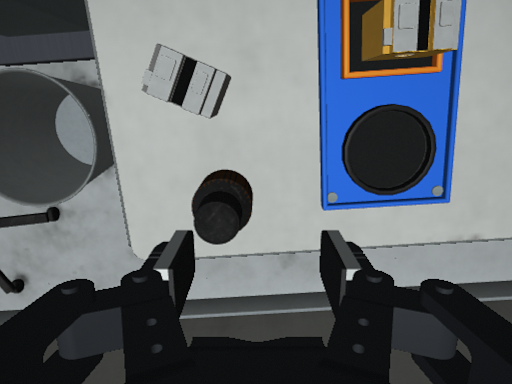

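```bash
python3 -c "
from h import *
c=manip.camera_info('wrist')
print('cap',ray('wrist',(217,222),69,c),'dark',ray('wrist',(389,149),14,c))
# base outline: far edge of body at row ~171 col 227
print('body far z30',ray('wrist',(225,170),30,c),'left',ray('wrist',(193,205),30,c),'right',ray('wrist',(253,192),30,c))
for P in([474,-372,0],[474,-372,69],[474,-351,30]): print(proj('wrist',P,c))
"
```

```text
cap [ 477.85559079 -372.53142358   69.        ] dark [ 596.87627066 -346.67340312   14.        ]
body far z30 [ 481.06873689 -350.22172334   30.        ] left [ 456.56903994 -373.31516491   30.        ] right [ 498.74951293 -366.9357769    30.        ]
[222.17095612 189.91281763]
[210.30077188 221.58507008]
[214.68804025 171.85585028]
```

Call:
{"name": "move_arm", "arguments": {"moves": [[-0.12,-0.02,-0.03,-0.023],[-0.236,-0.02,-0.045,-0.046],[-0.236,-0.02,-0.045,-0.046],[-0.236,-0.02,-0.045,-0.046]], "jaw": 0.65}}

```text
time: 8.2
tcp_pos: [477.6, -372.5, 116.7]
orientation: [-0.707, 0.002, -0.001, 0.707]
force: [0.6, -0.2, 0.6]
opening: 70.8
```

```bash
python3 -c "
from h import *
plan(477,-372,12,0)
c=manip.camera_info('wrist')
im=manip.snapshot('wrist');cv2.imwrite('pics/w9.png',im[:,:,::-1])
for P in([477,-372,0],[477,-372,69],[477,-351,30]): print(proj('wrist',P,c))
"
```

```text
t 8.2 p [ 477.6 -372.5  116.7] open 70.8 xaxis deg -0.2 down [-0.001  0.001 -1.   ] q [-0.66  0.52  0.11  1.16  0.    0.91] F [ 0.6 -0.2  0.6]
move xyz [-0.005  1.047  0.004] turn deg -0.2 units -0.003
[255.48574647 182.10985643]
[255.07948016 211.02709024]
[255.17964689 163.00288626]
```

View pics/w9.png

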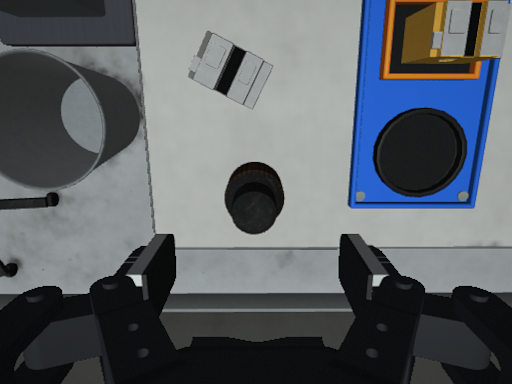

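Call:
{"name": "move_arm", "arguments": {"moves": [[0,0.3,0,0],[0,0.6,0,0],[0,0.8,0,0],[0,0.8,0,0],[0,0.8,0,0]]}}

```text
time: 8.67
tcp_pos: [477.7, -371.9, 36.0]
orientation: [-0.706, 0.001, 0.0, 0.708]
force: [0.7, 0.2, 0.3]
opening: 70.5
```

```bash
python3 -c "
from h import *
plan(477,-372,12,0)"
```

```text
t 8.67 p [ 477.7 -371.9   36. ] open 70.5 xaxis deg -0.1 down [-0.003  0.002 -1.   ] q [-0.66  0.59  0.01  0.99  0.    0.91] F [0.7 0.2 0.3]
move xyz [-0.007  0.24  -0.002] turn deg -0.1 units -0.001
```

Call:
{"name": "move_arm", "arguments": {"moves": [[0,0.12,0,0],[0,0.24,0,0],[0,0.24,0,0],[0,0.24,0,0]]}}

```text
time: 9.0
tcp_pos: [479.0, -373.2, 14.6]
orientation: [0.707, -0.0, 0.001, -0.707]
force: [-0.2, -0.7, -0.2]
opening: 70.8
```

Call:
{"name": "move_arm", "arguments": {"moves": [[0,0,0,0],[0,0,0,0],[0,0,0,0],[0,0,0,0],[0,0,0,0],[0,0,0,0]], "jaw": -1}}

```text
time: 9.5
tcp_pos: [479.1, -373.6, 15.1]
orientation: [0.708, 0.0, 0.001, -0.706]
force: [-0.3, 0.0, 6.5]
opening: 40.6
```

Call:
{"name": "move_arm", "arguments": {"moves": [[0,-0.1,0,0],[0,-0.3,0,0],[0,-0.5,0,0],[0,-0.5,0,0]]}}

```text
time: 9.83
tcp_pos: [480.4, -374.5, 67.9]
orientation: [0.709, 0.001, 0.003, -0.706]
force: [1.6, -1.7, -1.3]
opening: 40.9
```

```bash
python3 -c "
from h import *
plan(598,-348,62,0)
cv2.imwrite('pics/w10.png',manip.snapshot('wrist')[:,:,::-1])
"
```

```text
t 9.83 p [ 480.4 -374.5   67.9] open 40.9 xaxis deg -0.1 down [ 0.006 -0.004 -1.   ] q [-0.66  0.56  0.04  1.05  0.    0.91] F [ 1.6 -1.7 -1.3]
move xyz [1.175 0.064 0.267] turn deg -0.1 units -0.001
```

View pics/w10.png

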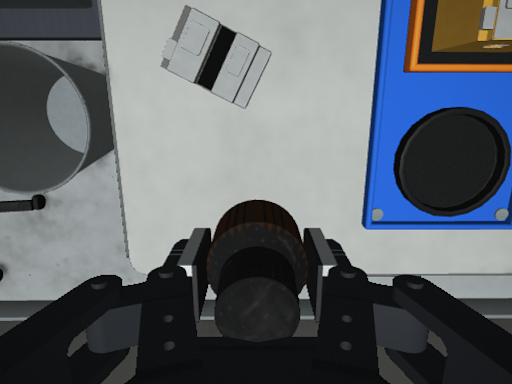

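Call:
{"name": "move_arm", "arguments": {"moves": [[0.2,0,0.05,0],[0.5,0,0.12,0],[0.8,0,0.18,0],[1,0,0.26,0],[1,0,0.26,0]]}}

```text
time: 10.3
tcp_pos: [581.8, -344.5, 61.7]
orientation: [-0.707, -0.001, 0.0, 0.708]
force: [0.9, 1.0, -1.7]
opening: 40.9
```

```bash
python3 -c "
from h import *
c=manip.camera_info('wrist')
plan(598,-349,62,0)
cv2.imwrite('pics/w11.png',manip.snapshot('wrist')[:,:,::-1])
"
```

```text
t 10.3 p [ 581.8 -344.5   61.7] open 40.9 xaxis deg 0.2 down [ 0.001  0.001 -1.   ] q [-0.54  0.69  0.27  1.15  0.    1.03] F [ 0.9  1.  -1.7]
move xyz [ 0.162 -0.003 -0.045] turn deg 0.2 units 0.002
```

View pics/w11.png

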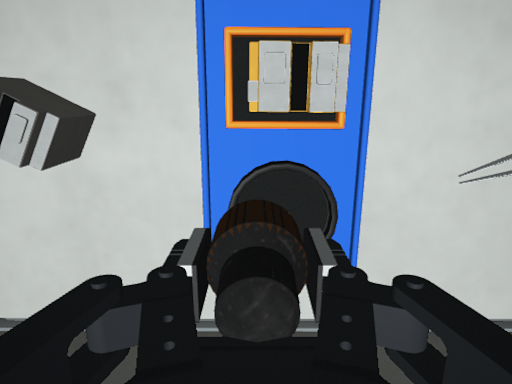

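```bash
python3 -c "
from h import *
c=manip.camera_info('wrist')
for n,p,z in (('L',(229,214),14),('R',(338,214),14),('top',(284,161),14),('poL',(224,127),14),('poR',(345,128),14)): print(n,np.round(ray('wrist',p,z,c),1))
"
```

```text
L [ 563.5 -346.4   14. ]
R [ 627.5 -346.3   14. ]
top [ 595.1 -314.8   14. ]
poL [ 561.8 -296.    14. ]
poR [ 628.1 -296.4   14. ]
```

Call:
{"name": "move_arm", "arguments": {"moves": [[0.08,0,-0.03,0],[0.16,0.05,-0.04,0],[0.16,0.15,-0.04,0],[0.16,0.2,-0.04,0],[0.16,0.2,-0.04,0]]}}

```text
time: 10.77
tcp_pos: [591.7, -350.1, 40.1]
orientation: [-0.706, 0.003, 0.001, 0.708]
force: [-0.2, 0.1, -1.8]
opening: 41.3
```

```bash
python3 -c "
from h import *
c=manip.camera_info('wrist')
plan(598,-349,23,0)
cv2.imwrite('pics/w12.png',manip.snapshot('wrist')[:,:,::-1])
"
```

```text
t 10.77 p [ 591.7 -350.1   40.1] open 41.3 xaxis deg -0.1 down [-0.005  0.003 -1.   ] q [-0.53  0.74  0.3   1.14 -0.    1.04] F [-0.2  0.1 -1.8]
move xyz [0.064 0.171 0.011] turn deg -0.1 units -0.001
```

View pics/w12.png

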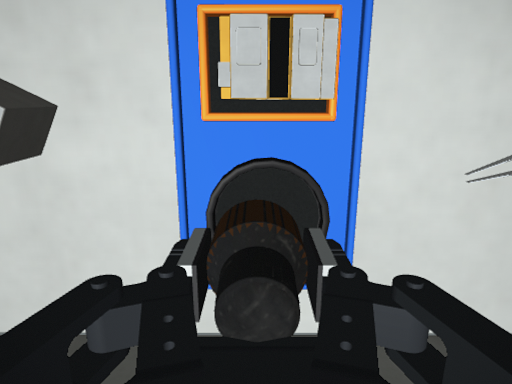

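Call:
{"name": "move_arm", "arguments": {"moves": [[0.05,0.05,0.01,0],[0.05,0.08,0.01,0],[0.05,0.08,0.01,0],[0.05,0.08,0.01,0]]}}

```text
time: 11.15
tcp_pos: [599.1, -349.8, 35.1]
orientation: [-0.707, 0.001, -0.0, 0.707]
force: [-0.2, 0.1, -0.6]
opening: 40.8
```

```bash
python3 -c "
from h import *
plan(597,-349,22,0)
cv2.imwrite('pics/w13.png',manip.snapshot('wrist')[:,:,::-1])
s=manip.snapshot('side')[:,:,::-1];cv2.imwrite('pics/s13.png',cv2.resize(s[120:240,200:360],None,fx=5,fy=5))
"
```

```text
t 11.15 p [ 599.1 -349.8   35.1] open 40.8 xaxis deg -0.1 down [-0.  0. -1.] q [-0.53  0.75  0.31  1.13 -0.    1.04] F [-0.2  0.1 -0.6]
move xyz [-0.021  0.131  0.008] turn deg -0.1 units -0.001
```

View pics/w13.png

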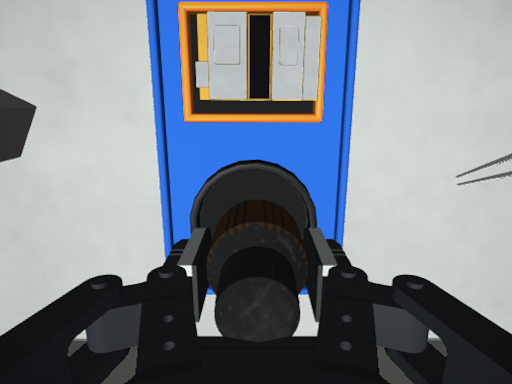

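View pics/s13.png

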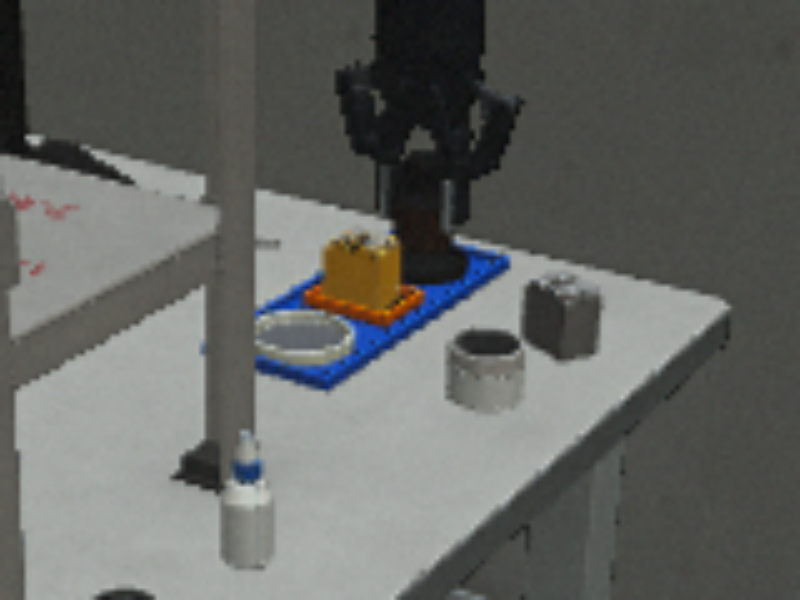

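Call:
{"name": "move_arm", "arguments": {"moves": [[-0.01,0.05,0,0],[-0.01,0.1,0,0],[-0.01,0.12,0,0],[-0.01,0.12,0,0]]}}

```text
time: 11.58
tcp_pos: [597.7, -349.7, 22.6]
orientation: [-0.707, 0.001, -0.0, 0.707]
force: [-0.4, 0.7, -1.7]
opening: 40.8
```

Call:
{"name": "move_arm", "arguments": {"moves": [[0,0.01,0,0],[0,0.02,0,0],[0,0.02,0,0]]}}

```text
time: 11.83
tcp_pos: [598.1, -349.9, 22.1]
orientation: [0.707, -0.0, 0.001, -0.707]
force: [-2.1, 0.7, 3.6]
opening: 41.0
```

Floor contact. Release and rise.

Call:
{"name": "move_arm", "arguments": {"moves": [[0,0,0,0],[0,0,0,0],[0,0,0,0],[0,0,0,0],[0,0,0,0]], "jaw": 0.7}}

```text
time: 12.25
tcp_pos: [598.2, -350.0, 21.2]
orientation: [-0.707, 0.001, -0.001, 0.707]
force: [-0.2, 0.0, -0.3]
opening: 72.4
```

Call:
{"name": "move_arm", "arguments": {"moves": [[0,-0.1,0,0],[0,-0.4,0,0],[0,-0.8,0,0],[0,-1,0,0],[0,-1,0,0]]}}

```text
time: 12.67
tcp_pos: [601.8, -352.1, 129.7]
orientation: [0.709, 0.003, 0.005, -0.705]
force: [1.6, -0.5, 1.5]
opening: 72.5
```

```bash
python3 -c "
from h import *
plan(468,-199,100,0)
cv2.imwrite('pics/w14.png',manip.snapshot('wrist')[:,:,::-1])
s=manip.snapshot('side')[:,:,::-1];cv2.imwrite('pics/s14.png',cv2.resize(s[120:240,200:360],None,fx=5,fy=5))
"
```

```text
t 12.67 p [ 601.8 -352.1  129.7] open 72.5 xaxis deg -0.1 down [ 0.011 -0.007 -1.   ] q [-0.53  0.68  0.43  1.31  0.    1.04] F [ 1.6 -0.5  1.5]
move xyz [-1.343  0.271  1.531] turn deg -0.1 units -0.001
```

View pics/w14.png

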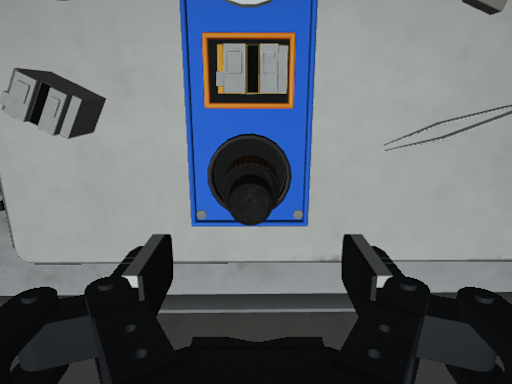

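View pics/s14.png

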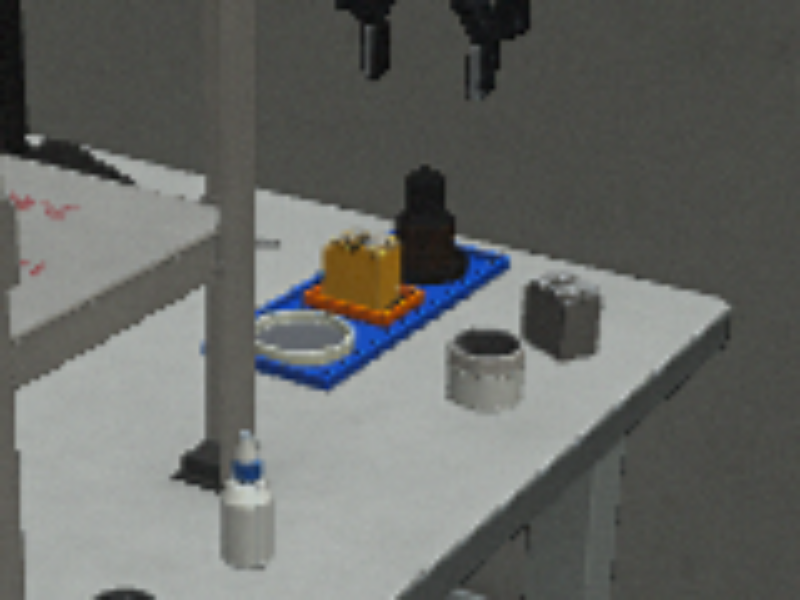

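Call:
{"name": "move_arm", "arguments": {"moves": [[-0.22,0,0.25,0],[-0.44,0,0.5,0],[-0.67,0,0.76,0]]}}

```text
time: 13.02
tcp_pos: [529.2, -272.7, 118.5]
orientation: [-0.706, 0.002, 0.001, 0.708]
force: [-0.7, 0.5, -0.1]
opening: 72.5
```

Call:
{"name": "move_arm", "arguments": {"moves": [[-0.22,0.03,0.25,0],[-0.44,0.06,0.5,0],[-0.67,0.1,0.76,0],[-0.67,0.1,0.76,0],[-0.67,0.1,0.76,0]]}}

```text
time: 13.43
tcp_pos: [460.8, -195.5, 109.3]
orientation: [-0.706, 0.002, 0.002, 0.708]
force: [0.2, -0.7, 0.8]
opening: 72.9
```

```bash
python3 -c "
from h import *
plan(468,-198.5,8,0)
c=manip.camera_info('wrist')
for P in([468,-198.5,37],[468,-198.5,0],[597,-192,14]): print(proj('wrist',P,c))
cv2.imwrite('pics/w15.png',manip.snapshot('wrist')[:,:,::-1])
"
```

```text
t 13.43 p [ 460.8 -195.5  109.3] open 72.9 xaxis deg 0.0 down [-0.006  0.002 -1.   ] q [-0.4   0.33 -0.2   1.04 -0.    1.17] F [ 0.2 -0.7  0.8]
move xyz [ 0.077  1.013 -0.033] turn deg 0.0 units 0.0
[267.51552899 204.0576432 ]
[266.26714776 189.20592146]
[446.73657003 185.88368398]
```

View pics/w15.png

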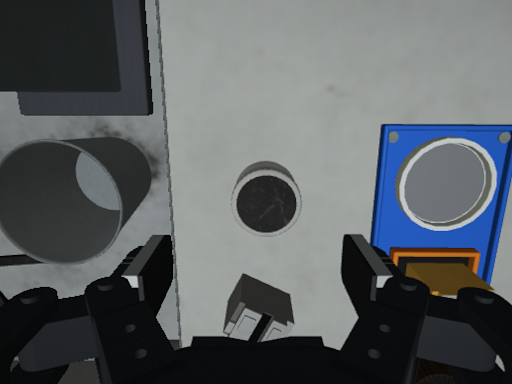

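Call:
{"name": "move_arm", "arguments": {"moves": [[0.03,0.2,-0.01,0],[0.07,0.4,-0.03,0],[0.07,0.6,-0.03,0],[0.07,0.65,-0.03,0],[0.07,0.65,-0.03,0]]}}

```text
time: 13.9
tcp_pos: [470.6, -200.9, 44.4]
orientation: [-0.707, 0.002, 0.001, 0.708]
force: [-0.6, -0.4, -0.1]
opening: 72.6
```

```bash
python3 -c "
from h import *
plan(468,-198.5,7,0)
cv2.imwrite('pics/w16.png',manip.snapshot('wrist')[:,:,::-1])
"
```

```text
t 13.9 p [ 470.6 -200.9   44.4] open 72.6 xaxis deg -0.1 down [-0.004  0.001 -1.   ] q [-0.4   0.43 -0.25  0.89 -0.    1.17] F [-0.6 -0.4 -0.1]
move xyz [-0.025  0.374  0.023] turn deg -0.1 units -0.001
```

View pics/w16.png

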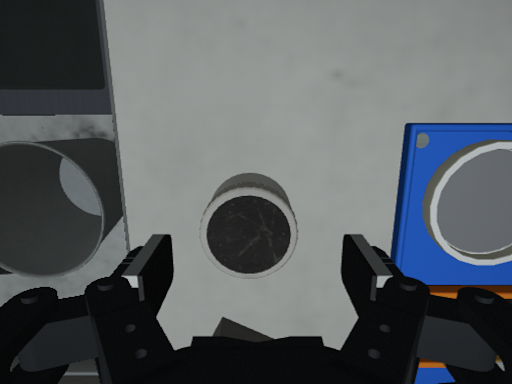

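Call:
{"name": "move_arm", "arguments": {"moves": [[-0.035,0.1,0.015,0],[-0.04,0.25,0.015,0],[-0.04,0.37,0.015,0],[-0.04,0.37,0.015,0],[-0.04,0.37,0.015,0]]}}

```text
time: 14.37
tcp_pos: [468.0, -199.7, 10.0]
orientation: [0.707, -0.0, 0.001, -0.707]
force: [-0.7, -0.2, 0.1]
opening: 72.2
```

```bash
python3 -c "
from h import *
plan(468,-198.5,7,0)
cv2.imwrite('pics/w17.png',manip.snapshot('wrist')[:,:,::-1])
s=manip.snapshot('side')[:,:,::-1];cv2.imwrite('pics/s17.png',cv2.resize(s[120:240,200:360],None,fx=5,fy=5))
"
```

```text
t 14.37 p [ 468.  -199.7   10. ] open 72.2 xaxis deg -0.1 down [ 0.001 -0.    -1.   ] q [-0.4   0.47 -0.3   0.8  -0.    1.17] F [-0.7 -0.2  0.1]
move xyz [-0.     0.03   0.012] turn deg -0.1 units -0.001
```

View pics/w17.png

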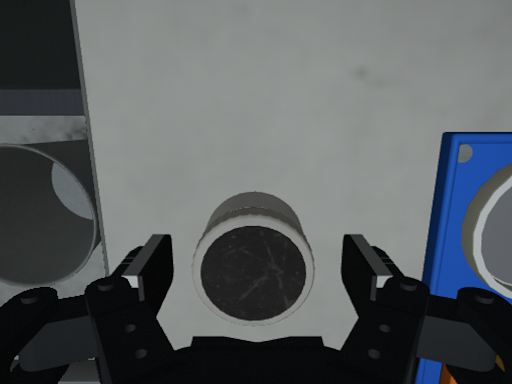

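View pics/s17.png

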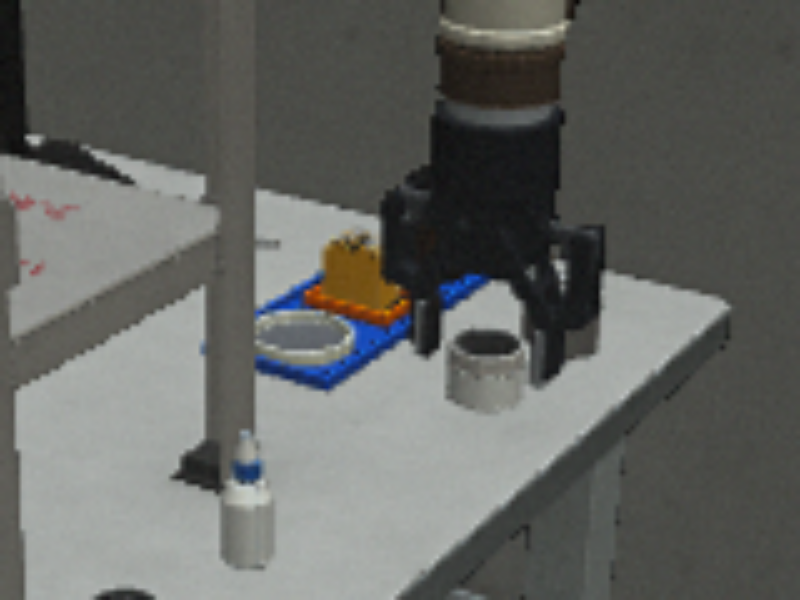

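```bash
python3 -c "
from h import *
s=lambda x,y:(200+(x-2)/5,120+(y-2)/5)
for z in(0,5,10,15,20): print(z,ray('side',s(545,387),z)[:2],ray('side',s(425,356),z)[:2])
"
```

```text
0 [ 439.29149336 -230.78468766] [ 523.83754998 -228.27669103]
5 [ 434.9449501  -221.37962392] [ 518.71139169 -218.894754  ]
10 [ 430.59840683 -211.97456019] [ 513.5852334  -209.51281697]
15 [ 426.25186357 -202.56949645] [ 508.45907511 -200.13087994]
20 [ 421.90532031 -193.16443272] [ 503.33291681 -190.74894291]
```

Call:
{"name": "move_arm", "arguments": {"moves": [[-0.01,0.02,0.01,0],[-0.01,0.04,0.01,0],[-0.01,0.04,0.01,0]]}}

```text
time: 14.72
tcp_pos: [466.5, -198.2, 5.5]
orientation: [0.707, -0.0, 0.001, -0.707]
force: [-0.0, -0.6, -0.9]
opening: 72.6
```

Call:
{"name": "move_arm", "arguments": {"moves": [[0,0,0,0],[0,0,0,0],[0,0,0,0],[0,0,0,0],[0,0,0,0],[0,0,0,0]], "jaw": -1}}

```text
time: 15.22
tcp_pos: [466.8, -198.4, 5.9]
orientation: [0.707, -0.0, 0.001, -0.707]
force: [0.6, 0.5, 5.0]
opening: 43.8
```

Call:
{"name": "move_arm", "arguments": {"moves": [[0,-0.1,0,0],[0,-0.3,0,0],[0,-0.45,0,0],[0,-0.45,0,0]]}}

```text
time: 15.55
tcp_pos: [468.4, -199.2, 53.2]
orientation: [0.708, 0.001, 0.002, -0.706]
force: [0.7, -0.5, -1.3]
opening: 44.1
```

```bash
python3 -c "
from h import *
plan(597,-193,55,0)
cv2.imwrite('pics/w18.png',manip.snapshot('wrist')[:,:,::-1])
s=manip.snapshot('side')[:,:,::-1];cv2.imwrite('pics/s18.png',cv2.resize(s[120:240,200:360],None,fx=5,fy=5))
"
```

```text
t 15.55 p [ 468.4 -199.2   53.2] open 44.1 xaxis deg -0.1 down [ 0.005 -0.002 -1.   ] q [-0.4   0.41 -0.26  0.9  -0.    1.17] F [ 0.7 -0.5 -1.3]
move xyz [ 1.286 -0.012  0.064] turn deg -0.1 units -0.001
```

View pics/w18.png

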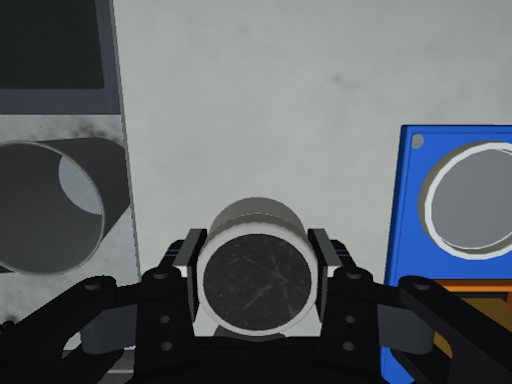

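View pics/s18.png

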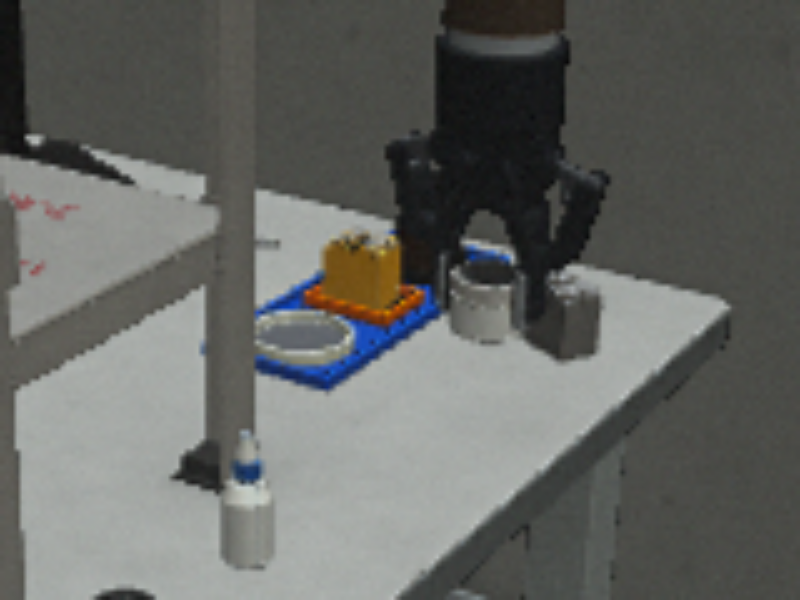

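Call:
{"name": "move_arm", "arguments": {"moves": [[0.2,0,0.01,0],[0.5,0,0.03,0],[0.8,0,0.04,0],[1,0,0.05,0],[1,0,0.05,0]]}}

```text
time: 16.07
tcp_pos: [570.0, -193.0, 48.8]
orientation: [0.707, 0.001, 0.001, -0.707]
force: [0.8, -0.1, -1.5]
opening: 43.8
```

```bash
python3 -c "
from h import *
plan(597.5,-192,50,0)"
```

```text
t 16.07 p [ 570.  -193.    48.8] open 43.8 xaxis deg 0.0 down [ 0.002 -0.    -1.   ] q [-0.33  0.57  0.01  1.    0.    1.24] F [ 0.8 -0.1 -1.5]
move xyz [ 0.275 -0.011  0.01 ] turn deg 0.0 units 0.0
```

Call:
{"name": "move_arm", "arguments": {"moves": [[0.1,0,0.01,0],[0.2,0,0.01,0],[0.27,0.05,0.01,0],[0.27,0.1,0.01,0],[0.27,0.12,0.01,0],[0.27,0.12,0.01,0]]}}

```text
time: 16.57
tcp_pos: [591.3, -192.1, 36.4]
orientation: [-0.707, 0.002, 0.001, 0.708]
force: [-0.6, 0.3, -1.2]
opening: 44.0
```

```bash
python3 -c "
from h import *
plan(597.5,-192,14,0)
c=manip.camera_info('wrist')
cv2.imwrite('pics/w19.png',manip.snapshot('wrist')[:,:,::-1])
s=manip.snapshot('side')[:,:,::-1];cv2.imwrite('pics/s19.png',cv2.resize(s[120:240,200:360],None,fx=5,fy=5))
"
```

```text
t 16.57 p [ 591.3 -192.1   36.4] open 44.0 xaxis deg -0.1 down [-0.004  0.001 -1.   ] q [-0.31  0.62  0.06  1.02 -0.    1.26] F [-0.6  0.3 -1.2]
move xyz [0.062 0.224 0.001] turn deg -0.1 units -0.001
```

View pics/w19.png

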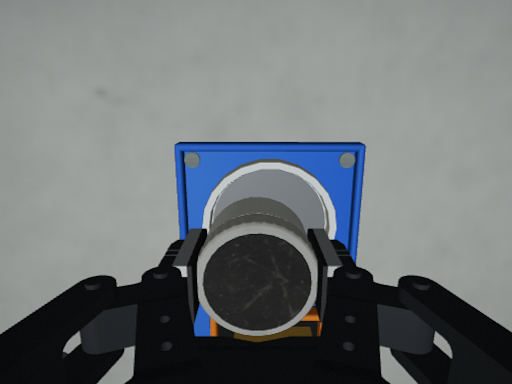

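View pics/s19.png

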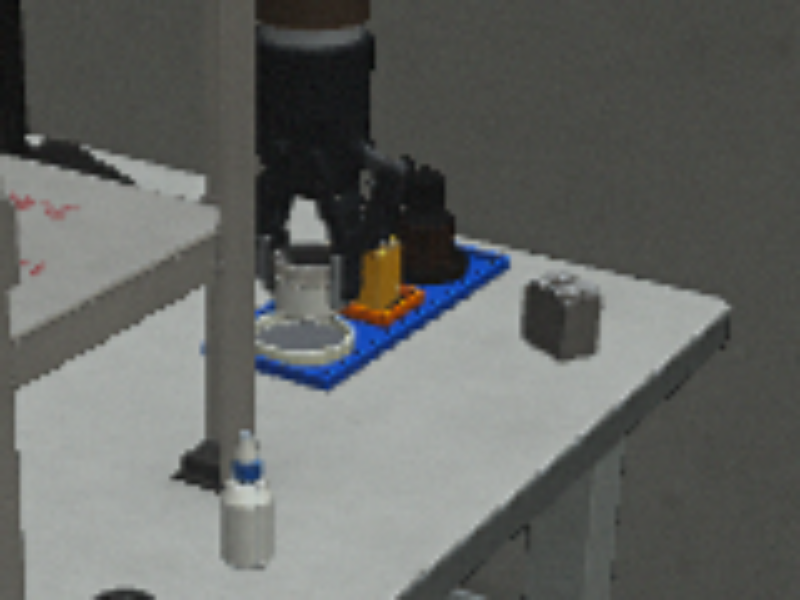

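Call:
{"name": "move_arm", "arguments": {"moves": [[0.05,0,0,0],[0.055,0.05,0,0],[0.055,0.1,0,0],[0.055,0.1,0,0],[0.055,0.1,0,0]]}}

```text
time: 17.08
tcp_pos: [598.2, -192.2, 27.6]
orientation: [-0.707, 0.001, 0.0, 0.707]
force: [0.1, 0.0, -1.4]
opening: 43.8
```

```bash
python3 -c "
from h import *
plan(597.5,-192,13,0)
cv2.imwrite('pics/w20.png',manip.snapshot('wrist')[:,:,::-1])
"
```

```text
t 17.08 p [ 598.2 -192.2   27.6] open 43.8 xaxis deg -0.1 down [-0.002  0.    -1.   ] q [-0.31  0.64  0.07  1.   -0.    1.26] F [ 0.1  0.  -1.4]
move xyz [-0.007  0.146  0.002] turn deg -0.1 units -0.001
```

View pics/w20.png

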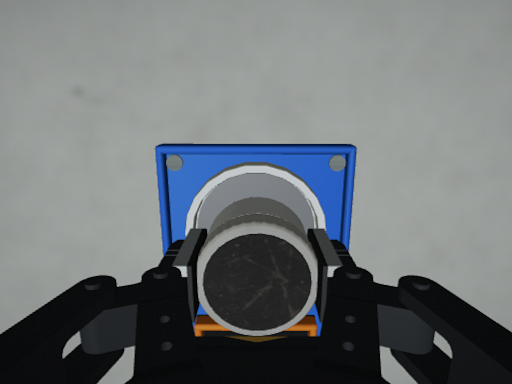

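Well (columns 185–327, centre 256) and jar (257) are concentric. Lower.

Call:
{"name": "move_arm", "arguments": {"moves": [[0,0.04,0,0],[0,0.08,0,0],[0,0.11,0,0],[0,0.12,0,0],[0,0.12,0,0]]}}

```text
time: 17.55
tcp_pos: [598.4, -192.3, 15.6]
orientation: [-0.707, 0.001, -0.0, 0.707]
force: [0.2, 0.7, -0.9]
opening: 44.0
```

Call:
{"name": "move_arm", "arguments": {"moves": [[0,0.01,0,0],[0,0.015,0,0],[0,0.02,0,0]]}}

```text
time: 17.8
tcp_pos: [599.0, -192.5, 14.4]
orientation: [0.707, -0.0, 0.001, -0.707]
force: [0.4, -0.1, -0.5]
opening: 43.9
```

Call:
{"name": "move_arm", "arguments": {"moves": [[0,0.01,0,0],[0,0.015,0,0],[0,0.015,0,0]]}}

```text
time: 18.05
tcp_pos: [599.0, -192.5, 13.0]
orientation: [0.707, -0.0, 0.001, -0.707]
force: [-0.0, -0.4, 0.0]
opening: 44.1
```

```bash
python3 -c "
from h import *
plan(597.5,-192,13,0)
s=manip.snapshot('side')[:,:,::-1];cv2.imwrite('pics/s21.png',cv2.resize(s[130:210,230:310],None,fx=7,fy=7))
"
```

```text
t 18.05 p [ 599.  -192.5   13. ] open 44.1 xaxis deg -0.1 down [ 0. -0. -1.] q [-0.31  0.66  0.06  0.97  0.    1.26] F [-0.  -0.4  0. ]
move xyz [-0.015 -0.     0.005] turn deg -0.1 units -0.001
```

View pics/s21.png

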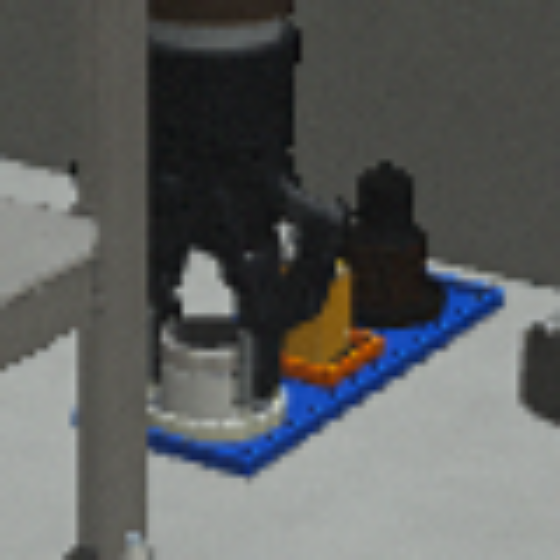

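Call:
{"name": "move_arm", "arguments": {"moves": [[0,0.005,0,0],[0,0.01,0,0],[0,0.01,0,0]]}}

```text
time: 18.35
tcp_pos: [599.0, -192.5, 12.9]
orientation: [0.707, -0.0, 0.001, -0.707]
force: [-2.4, 1.7, 5.4]
opening: 44.1
```

Call:
{"name": "move_arm", "arguments": {"moves": [[0,0,0,0],[0,0,0,0],[0,0,0,0]], "jaw": 0.2}}

```text
time: 18.6
tcp_pos: [599.1, -192.5, 11.7]
orientation: [0.707, -0.0, 0.001, -0.707]
force: [0.4, 0.1, -0.5]
opening: 51.5
```

Call:
{"name": "move_arm", "arguments": {"moves": [[0,-0.03,0,0],[0,-0.06,0,0],[0,-0.06,0,0]]}}

```text
time: 18.85
tcp_pos: [599.5, -192.6, 18.5]
orientation: [0.707, -0.0, 0.001, -0.707]
force: [-0.3, -0.3, 0.2]
opening: 51.5
```

Call:
{"name": "move_arm", "arguments": {"moves": [[0,0,0,0],[0,0,0,0],[0,0,0,0]], "jaw": 0.7}}

```text
time: 19.1
tcp_pos: [598.9, -192.5, 17.8]
orientation: [-0.707, 0.001, -0.001, 0.707]
force: [0.2, 0.3, -0.5]
opening: 72.9
```

Call:
{"name": "move_arm", "arguments": {"moves": [[0,-0.1,0,0],[0,-0.4,0,0],[0,-0.8,0,0],[0,-1,0,0],[0,-1,0,0],[0,-1,0,0]]}}

```text
time: 19.6
tcp_pos: [600.4, -192.9, 120.6]
orientation: [0.708, 0.001, 0.002, -0.707]
force: [0.1, 0.5, 0.0]
opening: 72.6
```

```bash
python3 -c "
from h import *
plan(480,-230,150,0)
cv2.imwrite('pics/w22.png',manip.snapshot('wrist')[:,:,::-1])
s=manip.snapshot('side')[:,:,::-1];cv2.imwrite('pics/s22.png',cv2.resize(s[120:270,200:360],None,fx=4,fy=4))
"
```

```text
t 19.6 p [ 600.4 -192.9  120.6] open 72.6 xaxis deg -0.1 down [ 0.005 -0.002 -1.   ] q [-0.31  0.56  0.19  1.2  -0.    1.26] F [0.1 0.5 0. ]
move xyz [-1.202 -0.299 -0.373] turn deg -0.1 units -0.001
```

View pics/w22.png

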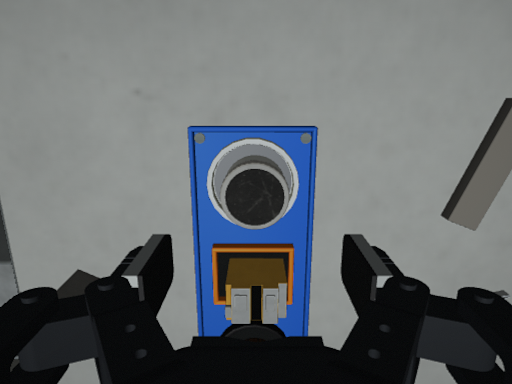

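View pics/s22.png

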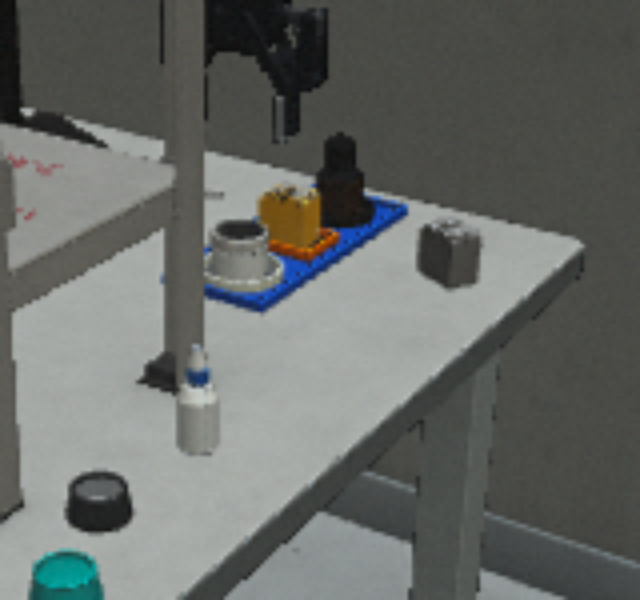

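Call:
{"name": "move_arm", "arguments": {"moves": [[-0.3,-0.1,0,0],[-0.6,-0.2,0,0],[-0.9,-0.3,0,0],[-1,-0.3,0,0],[-1,-0.3,0,0],[-1,-0.3,0,0]]}}

```text
time: 20.2
tcp_pos: [498.2, -192.1, 146.8]
orientation: [-0.707, 0.001, -0.0, 0.707]
force: [-0.2, -0.1, -0.3]
opening: 72.4
```

Call:
{"name": "move_arm", "arguments": {"moves": [[-0.3,-0.1,0,0],[-0.6,-0.2,0,0],[-0.9,-0.3,0,0],[-1,-0.3,0,0],[-1,-0.3,0,0],[-1,-0.3,0,0]]}}

```text
time: 20.7
tcp_pos: [400.0, -192.4, 177.5]
orientation: [-0.707, 0.0, -0.001, 0.707]
force: [0.5, 0.7, -0.3]
opening: 72.8
```

```bash
python3 -c "
from h import *
t=manip.snapshot('top')[:,:,::-1];cv2.imwrite('pics/t23.png',np.clip(cv2.resize(t[130:250,100:420],None,fx=2.5,fy=2.5)*1.5,0,255).astype('uint8'))
"
```

```text
(no output)
```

View pics/t23.png

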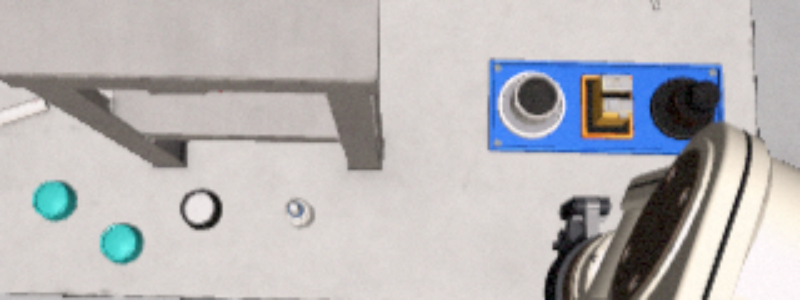

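```bash
python3 -c "
from h import *
print(manip.hand_in(), manip.read_state()['time'])"
```

```text
the job is handed in; nothing more can be done
the job is handed in; nothing more can be done
```

The caddy is packed and the job is handed in at about 20.8 s on the robot's clock. I placed the amber insert in the orange pocket first, then the oil bottle in the black well, then the paste jar in the white well. I lowered each until the force reading showed it on the floor (about 4–5 N upward), then let it go and backed the arm off.

- **Placed items:** The last side, wrist and top pictures show all three upright in their places.
- **Left alone:** The grey insert, glue bottle and loupe still stand, as does the turquoise pair. The arm hides the grey insert in the final top picture, so my last view of it is the side picture after the jar was released.
- **Disagreements:** While the arm moved, the measured tool position differed from the command by a few millimetres, so I corrected from the measured pose and the wrist pictures. The finger opening read about 1.5 mm small on the insert and bottle, and about 3 mm small on the jar. None of this showed in where things ended up.
- **Errors:** The first three move calls were refused because I wrote three numbers per row instead of four; the arm did not move on them.

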